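# Turn the marking template over onto the square blank

## Robot

A 6-joint arm with a two-finger parallel gripper is mounted at the origin on a cart in front of the work surface, level with it; the furniture and walls round the work are solid. World frame = base frame: x ahead of the robot, y to its left, z up, the work surface at z = 0. Lengths are in m, angles in rad, forces in N, time in s.
With the tool pointing down it reaches from about 0.275 to 0.85 m from the base axis. Payload 19 kg.
Tool frame: the origin (TCP) lies midway between the tips of the shut fingers; the grasp point (between the pads) lies 19 mm behind it (arm.grip_depth is the distance from the TCP to the grasp point, in m); z points along the fingers, y is the line along which they close (so a half turn about z gives the same grasp; the last joint's range is limited). The gripper opens to 85 mm and grips with 20 to 120 N. Pads are 22 mm wide; open, the fingers measure 114 mm over their backs; the gripper's body (76 mm by 85 mm) begins 54 mm behind the grasp point. The pads swing forward as they close: fully open they stand 13 mm farther back than shut.
Start: joints at [-1.471, 0.15, 1.437, -0, 1.554, -0.134], TCP at [0.133, -0.559, 0.231] pointing down, gripper open.
Joint ranges: [-2.8, 2.8], [-0.68, 2.1], [0.12, 2.68], [-1.39, 4.53], [0.16, 2.79], [-2.81, 2.81]. Speed limits (rad/s): [1.89, 1.89, 2.22, 3.01, 3.01, 3.01].

## Interface

Orientations are given as a rotation vector (axis times angle).
In Python, from station import arm gives the robot as it stands.
- The arm moves only by the tool arm_command, never from a script. Its argument "increments" is a list of rows, each a list of 7 numbers: the shift along the tool's x, y, z in m, then the turn, a rotation vector about the tool's x, y, z in rad, then the finger opening in m, from 0 to 0.0854. A call has 1 to 20 rows; each row shifts and turns the commanded pose from where the row before left it, along the tool's axes as they then stand; what a row does not reach is not made up. A row lasts 1/8 s, in which the tool goes at most 62.5 mm and 10.7 degrees, less where a joint would pass 70% of its speed; a pose out of reach is approached as far as the arm can. A call with a gripper value outside its range is refused whole. The fingers move at their own pace and stop on an object; the grip force is fixed at half the most. Time passes only in rows, so rows that do not move let the fingers close. It gives the time, the measured TCP pose, the force, the opening and the grip force at its end, in the units of the state.
- arm.state(): the state, without advancing time (a new reading comes with each control period).
- arm.read_camera(name): name is "scene" or "side" or "wrist"; returns the picture (400x640x3 uint8, blue, green, red); there is no depth.
- arm.camera_info(name): a dict with "K" (3x3 intrinsics, pixels), "D" ([k1, k2, p1, p2, k3] as OpenCV has them; the pictures are not rectified), "origin" and "attitude" of the camera in the world. Camera axes: x right, y down, z forward; pixel columns grow to the right and rows downward; lengths in m; the calibration is good to about 2 mm. A picture is of the moment at which its call begins: read the wrist's pose just before it. camera_info takes no time and is no camera call; for the wrist camera it gives the pose at the moment of the call.
- arm.job_done(): hands the job in; it is judged then, once.
The state is a dict: "clock": time; "joint_positions": joint angles; "joint_vel": joint speeds; "tau": joint torques, N m; "eef_pos": TCP position; "ee_rot": TCP orientation; "wrist_force": force on the tool from outside, world axes, zero at the start; "ft_torque": the same for the moment, N m; "opening": opening from 0.0 (shut) to 1.0 (fully open); "grasp_force": force on a finger pad.
Only numpy, scipy, OpenCV 4.12 (cv2) and the standard library are available. Lean on these libraries where they do the work, as an engineer would, in place of code of your own. Each camera call takes 0.05 s, during which the arm holds its last target. There are 200 camera calls.

## Task

Two hinged aluminium template leaves are parked side by side on the wooden marking jig, and a steel blank lies in each nest across the spine: one square, one round. With your fingertips push the leaf that belongs to the square blank up by its lip, over the spine and gently down until it lies flat over that blank, without gripping or pinching it or letting it slam. Leave the other leaf parked, both blanks lying in their nests, and the white block and the glue tube beside the jig where they are, then draw the hand clear.

Things in the scene. Friction and masses are not known exactly. Their poses are not given: they have to be found in the camera images.
- jig: plywood marking jig fixed to the bench: plinth 204 mm (along x, the spine) x 164 mm (y) x 40 mm high; origin at the centre of its underside on the bench; the spine lies across its top along its x axis through the middle, 44 mm up; two park beds on the +y side (the robot's left), two nests on the -y side, each leaf opposite its nest
- leaf_near (a joint): hinge angle of the near aluminium template leaf (at x = -49 mm of the jig, the end nearer the robot), rad: 0 flat on its park bed (+y side of the jig), 1.57 stands upright, 3.14 flat over its nest (-y side). The stiff hinge (about 0.07 N m of friction, leaf 0.09 kg) holds the leaf at any angle at which it is left. It starts at 0 to 0.2.
- leaf_near_hinge (a point): fixed point on the spine axis at the middle of the near leaf's width, 44 mm above the bench; its x axis runs along the spine, its y axis points to the park side, z up (it does not turn with the leaf)
- leaf_near_edge (a point): middle of the near leaf's free end, turning with the leaf: its y axis points from the spine out along the leaf, z is the leaf's normal (up when parked, down when turned over). The leaf is 84 mm wide, 6 mm thick (mid-plane through the hinge axis) and reaches 91 mm from the axis, 9 mm past the plinth's side
- leaf_near_lip (a point): middle of the outer face of the near leaf's finger lip, 16 mm up the lip from the free end's mid-plane; axes as at the free end. The lip stands along the free end on the leaf's +z side: 56 mm wide, 6 mm thick, rising 32 mm above the mid-plane, its outer face flush with the end. Turned over, it hangs clear outside the plinth
- leaf_near_plate (a point): middle of the whole part of the near leaf's plate between window and free end, on its mid-plane, 74 mm from the spine axis; axes as at the free end. The window is 26 mm square, from 32 to 58 mm off the spine
- nest_near (a point): centre of the floor of the near nest, a 60 x 60 mm recess 8 mm deep in the plinth's top, 45 mm from the spine axis on the -y side
- leaf_far (a joint): hinge angle of the far aluminium template leaf (at x = +49 mm of the jig, the end farther from the robot), rad: 0 flat on its park bed (+y side of the jig), 1.57 stands upright, 3.14 flat over its nest (-y side). The stiff hinge (about 0.07 N m of friction, leaf 0.09 kg) holds the leaf at any angle at which it is left. It starts at 0 to 0.2.
- leaf_far_hinge (a point): fixed point on the spine axis at the middle of the far leaf's width, 44 mm above the bench; its x axis runs along the spine, its y axis points to the park side, z up (it does not turn with the leaf)
- leaf_far_edge (a point): middle of the far leaf's free end, turning with the leaf: its y axis points from the spine out along the leaf, z is the leaf's normal (up when parked, down when turned over). The leaf is 84 mm wide, 6 mm thick (mid-plane through the hinge axis) and reaches 91 mm from the axis, 9 mm past the plinth's side
- leaf_far_lip (a point): middle of the outer face of the far leaf's finger lip, 16 mm up the lip from the free end's mid-plane; axes as at the free end. The lip stands along the free end on the leaf's +z side: 56 mm wide, 6 mm thick, rising 32 mm above the mid-plane, its outer face flush with the end. Turned over, it hangs clear outside the plinth
- leaf_far_plate (a point): middle of the whole part of the far leaf's plate between window and free end, on its mid-plane, 74 mm from the spine axis; axes as at the free end. The window is 26 mm square, from 32 to 58 mm off the spine
- nest_far (a point): centre of the floor of the far nest, a 60 x 60 mm recess 8 mm deep in the plinth's top, 45 mm from the spine axis on the -y side
- square_blank: loose square steel plate 54 x 54 x 6 mm lying in one of the two nests (which one varies), its top 2 mm below the plinth's top; origin at the centre of its underside
- round_blank: loose round steel disc, diameter 54 mm, 6 mm thick, lying in the other nest; origin at the centre of its underside
- stop_block: loose white block 46 x 46 x 64 mm with a small hole, standing on the bench beside the jig's +y side; origin at the centre of its underside; a bystander
- glue_stick: loose small white tube with a blue cap, 68 mm long, 17 mm thick, lying on the bench beside the jig's -y side; origin under its centre; a bystander
Mind the look-alikes: they are no part of the job. What is shaped like the square_blank but purple is not meant. Leave any red look-alike of the round_blank alone.

How it is judged:
On the way:
1. the square blank's leaf stands upright on its spine (past 75 degrees) (((x of square_blank in the frame of jig below 0 m and value of joint leaf_near above 1.3 rad) or (x of square_blank in the frame of jig above 0 m and value of joint leaf_far above 1.3 rad))), for 0.05 s.
At the end, for the whole second after the job is handed in: the leaf opposite the square blank lies flat over it (hinge at 3.07 rad or more, within 4 degrees of flat) and at rest, the other leaf is still parked (under 0.4 rad), and both blanks lie in their own nests (within 12 mm of the nest's centre, underside under 36 mm high) (((x of square_blank in the frame of jig below 0 m and (value of joint leaf_near above 3.07 rad and value of joint leaf_far below 0.4 rad and horizontal distance between square_blank and nest_near below 0.012 m and horizontal distance between round_blank and nest_far below 0.012 m)) or (x of square_blank in the frame of jig above 0 m and (value of joint leaf_far above 3.07 rad and value of joint leaf_near below 0.4 rad and horizontal distance between square_blank and nest_far below 0.012 m and horizontal distance between round_blank and nest_near below 0.012 m))) and height (world z) of each of square_blank, round_blank below 0.036 m and velocity of joint each of leaf_near, leaf_far below 0.05 rad/s); the robot touches nothing.
It fails at once if the other leaf is swung up (over 0.5 rad) ((x of square_blank in the frame of jig below 0 m and value of joint leaf_far above 0.5 rad) or (x of square_blank in the frame of jig above 0 m and value of joint leaf_near above 0.5 rad)).
It fails at once if a leaf is pinched (both its faces pressed with over 8 N at once) (((contact force between the fingers and leaf_near_c2 above 8 N and contact force between the fingers and leaf_near_c7 above 8 N) or (contact force between the fingers and leaf_near_c3 above 8 N and contact force between the fingers and leaf_near_c8 above 8 N) or (contact force between the fingers and leaf_near_c4 above 8 N and contact force between the fingers and leaf_near_c9 above 8 N) or (contact force between the fingers and leaf_near_c5 above 8 N and contact force between the fingers and leaf_near_c10 above 8 N) or (contact force between the fingers and leaf_near_c6 above 8 N and contact force between the fingers and leaf_near_c11 above 8 N)) or ((contact force between the fingers and leaf_far_c2 above 8 N and contact force between the fingers and leaf_far_c7 above 8 N) or (contact force between the fingers and leaf_far_c3 above 8 N and contact force between the fingers and leaf_far_c8 above 8 N) or (contact force between the fingers and leaf_far_c4 above 8 N and contact force between the fingers and leaf_far_c9 above 8 N) or (contact force between the fingers and leaf_far_c5 above 8 N and contact force between the fingers and leaf_far_c10 above 8 N) or (contact force between the fingers and leaf_far_c6 above 8 N and contact force between the fingers and leaf_far_c11 above 8 N))).
It fails at once if the leaf slams down (over 3.5 rad/s in the last 40 degrees) ((value of joint leaf_near above 2.4 rad and velocity of joint leaf_near above 3.5 rad/s) or (value of joint leaf_far above 2.4 rad and velocity of joint leaf_far above 3.5 rad/s)).
It fails at once if a blank is lifted (underside over 42 mm) (height (world z) of any of square_blank, round_blank above 0.042 m).
It fails at once if the stop block or the glue tube is moved more than 20 mm (distance of any of stop_block, glue_stick from where it was at the start of the episode above 0.02 m).
It also fails if it takes over 48 s, if anything falls off the work surface, if the arm or the gripper's body presses on something with over 40 N, if the wrist force passes 120 N, or if a joint passes its speed limit or range.

## Working session

There is one attempt and no reset: what is moved stays moved. The work goes in short steps, Python scripts to look and compute and a tool call to move; the robot and the scene stay as the last step left them, time stands still between calls to the robot, and variables do not carry over. Pictures are saved under pics/ and viewed, at most 10 in all, crops included, and the job is handed in when it is done.

Besides the shell and the picture viewer there is one more tool, called in YAML: its name, and indented under it one key for each argument. arm_command: Moves the arm, as the interface text tells. Its arguments: {"type":"object","properties":{"increments":{"type":"array"}},"required":["increments"]}

```bash
mkdir -p pics; ls
python3 - <<'E'
from station import arm
import cv2
for n in ("scene","side"):
    cv2.imwrite(f"pics/{n}0.png",arm.read_camera(n)); i=arm.camera_info(n); print(n,i)
print(arm.state())
E
```

```text
pics
scene {'K': array([[387.12062701,   0.        , 324.53275049],
       [  0.        , 387.12062701, 199.08717356],
       [  0.        ,   0.        ,   1.        ]]), 'D': array([-0.06899818,  0.        ,  0.        ,  0.        ,  0.        ]), 'origin': array([0.20093554, 0.66869916, 0.7565346 ]), 'attitude': array([-0.69239792,  2.70984005, -1.00490667])}
side {'K': array([[414.44435361,   0.        , 329.18912768],
       [  0.        , 414.44435361, 203.64022692],
       [  0.        ,   0.        ,   1.        ]]), 'D': array([-0.10805146,  0.        ,  0.        ,  0.        ,  0.        ]), 'origin': array([0.49462473, 0.99922849, 0.51196171]), 'attitude': array([ 0.02473054, -2.67862015,  1.6109802 ])}
{'clock': 0.1, 'joint_positions': array([-1.47097791e+00,  1.50961372e-01,  1.43793025e+00, -1.72681269e-06,
        1.55378425e+00, -1.33999818e-01]), 'joint_vel': array([ 1.23004459e-03, -1.36801075e-03, -1.85848945e-03,  9.32055412e-04,
       -3.75948397e-05,  2.44511851e-04]), 'tau': array([ 4.89184196e-03, -7.14373541e+01, -5.71799541e+01,  4.31250555e-05,
        7.15545699e-03, -1.59466663e-05]), 'eef_pos': array([ 0.13318351, -0.5591529 ,  0.23073965]), 'ee_rot': array([-3.11907215e+00, -3.66318466e-01, -2.63579379e-05]), 'wrist_force': array([0.54648621, 1.03946175, 0.25829267]), 'ft_torque': array([-0.06895352,  0.00348784,  0.01465297]), 'grasp_force': 0.0, 'opening': 1.0003629864199208}
```

View pics/scene0.png

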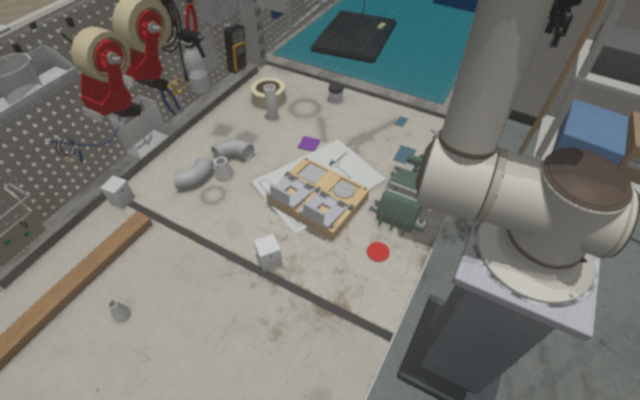

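View pics/side0.png

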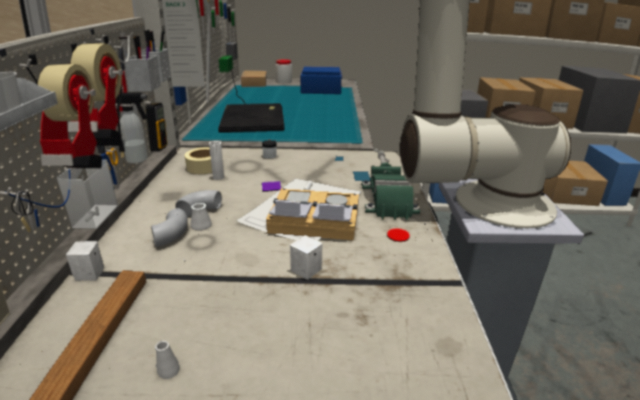

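The jig sits at about (318,195) in the scene view and (315,213) in the side view. Next I'll crop and enlarge both.

Run:
```python
import cv2,numpy as np
a=cv2.imread("pics/scene0.png")[130:280,240:400]
b=cv2.imread("pics/side0.png")[170:285,240:400]
cv2.imwrite("pics/c1.png",cv2.resize(a,None,fx=4,fy=4,interpolation=cv2.INTER_CUBIC)[:600])
cv2.imwrite("pics/c2.png",cv2.resize(b,None,fx=5,fy=5,interpolation=cv2.INTER_CUBIC))
```

```text
(no output)
```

View pics/c1.png

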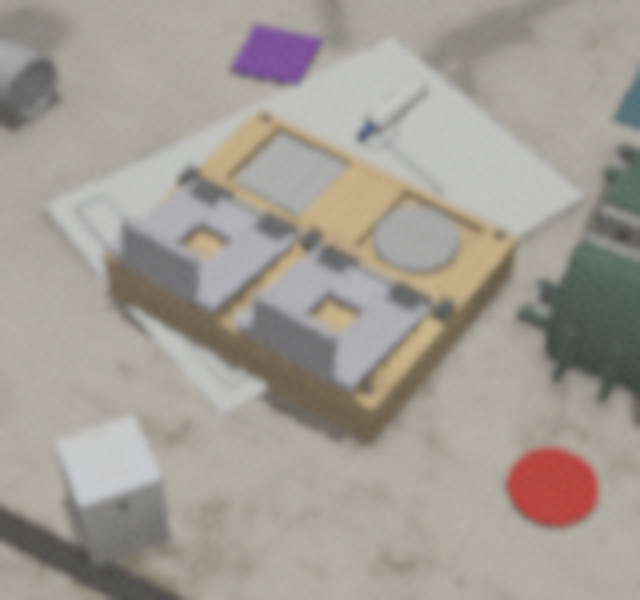

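View pics/c2.png

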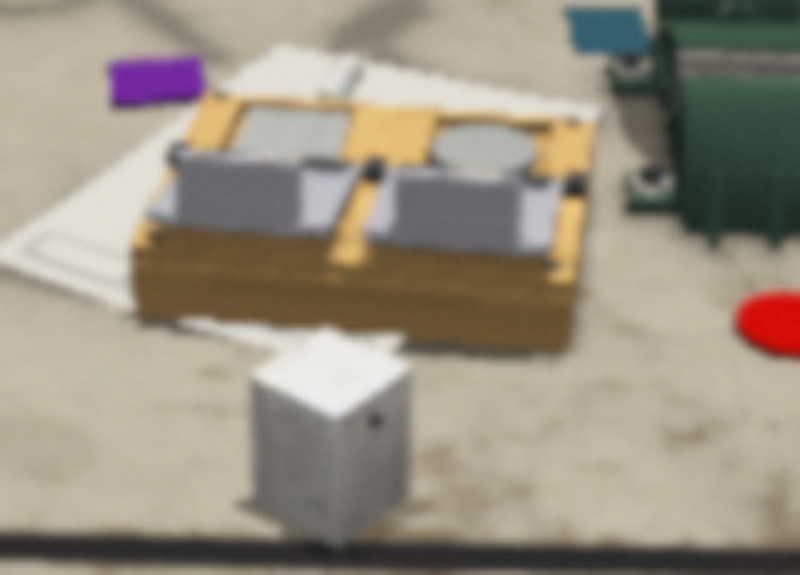

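Both crops show the square blank in the far nest (scene crop 290,172) and the round one in the near nest (415,237). So the far leaf is the one to turn. The white block stands on the +y side, opposite the far leaf, and the glue tube is at about (395,112). I'll fit the poses now.

```bash
cat > h.py <<'E'
from station import arm
import cv2,numpy as np
from scipy.optimize import least_squares
from scipy.spatial.transform import Rotation as R
def proj(P,i):
    Rw=R.from_rotvec(i["attitude"]).as_matrix(); p=(np.atleast_2d(P)-i["origin"])@Rw
    return cv2.projectPoints(p,np.zeros(3),np.zeros(3),i["K"],i["D"])[0][:,0]
def ray(uv,i,z):
    n=cv2.undistortPoints(np.array([[uv]],float),i["K"],i["D"])[0,0]
    d=R.from_rotvec(i["attitude"]).apply([*n,1]); return i["origin"]+d*(z-i["origin"][2])/d[2]
def jw(P,q):
    P=np.atleast_2d(P).astype(float); c,s=np.cos(q[2]),np.sin(q[2])
    return np.c_[q[0]+c*P[:,0]-s*P[:,1],q[1]+s*P[:,0]+c*P[:,1],P[:,2]]
E
python3 - <<'E'
from h import *
S,D=arm.camera_info("scene"),arm.camera_info("side")
us=lambda c:(np.array(c)+.5)/4-.5+[240,130]
ud=lambda c:(np.array(c)+.5)/5-.5+[240,170]
x,y,h=.102,.082,.04
ob=[(S,us([(262,112),(517,236),(372,404),(370,440),(510,270)]),[(x,-y,h),(-x,-y,h),(-x,y,h),(-x,y,0),(-x,-y,0)]),
(D,ud([(135,250),(580,282),(567,352),(140,320),(597,122),(205,97)]),[(x,y,h),(-x,y,h),(-x,y,0),(x,y,0),(-x,-y,h),(x,-y,h)])]
f=lambda q:np.concatenate([(proj(jw(P,q),i)-o).ravel() for i,o,P in ob])
r=least_squares(f,[.45,.2,0],loss="soft_l1"); print(r.x,f(r.x).round(1))
q=r.x
inv=lambda w:R.from_euler('z',-q[2]).apply(w-np.array([q[0],q[1],0])).round(3)
for n,c in dict(blk1=(57,440),blk2=(133,417),blk3=(160,470),blk4=(80,505)).items():
    w=ray(us(c),S,.064);print(n,w.round(3),inv(w))
for c in [(252,378),(325,330),(410,370),(338,418)]:
    w=ray(ud(c),D,.064);print(w.round(3),inv(w))
for c in [(365,132),(425,90)]:
    w=ray(us(c),S,.009);print("glue",w.round(3),inv(w))
# leaf far angle: lip top corners
for c in [(122,222),(198,262),(200,305),(125,258)]:
    print("lip px",us(c))
for a in [0,.1,.2]:
    pts=[]
    for X in(.049+.028,.049-.028):
        for Z in(.032,-.003):
            pts.append((X,.091*np.cos(a)-Z*np.sin(a),.044+.091*np.sin(a)+Z*np.cos(a)))
    print(a,((proj(jw(pts,q),S)-[240,130])*4).round().tolist(),((proj(jw(pts,q),D)-[240,170])*5).round().tolist())
E
```

```text
[ 0.52318643  0.11528228 -0.09840591] [-2.  -0.8 -0.  -0.1  0.1  2.   0.2  3.   0.3  1.8 -0.8 -1.4  0.1 -1.3
  1.8 -0.2 -0.9 -0.4 -0.3 -1.7  0.1 -1.8]
blk1 [0.563 0.321 0.064] [0.02  0.209 0.064]
blk2 [0.535 0.288 0.064] [-0.005  0.174  0.064]
blk3 [0.504 0.31  0.064] [-0.039  0.192  0.064]
blk4 [0.528 0.349 0.064] [-0.018  0.233  0.064]
[0.564 0.33  0.064] [0.02  0.218 0.064]
[0.538 0.294 0.064] [-0.003  0.18   0.064]
[0.503 0.322 0.064] [-0.04   0.204  0.064]
[0.53  0.356 0.064] [-0.017  0.24   0.064]
glue [ 0.555 -0.021  0.009] [ 0.045 -0.133  0.009]
glue [ 0.538 -0.08   0.009] [ 0.034 -0.193  0.009]
lip px [270.125 185.125]
lip px [289.125 195.125]
lip px [289.625 205.875]
lip px [270.875 194.125]
0 [[110.0, 245.0], [117.0, 284.0], [185.0, 286.0], [190.0, 324.0]] [[175.0, 184.0], [179.0, 253.0], [301.0, 193.0], [302.0, 262.0]]
0.1 [[113.0, 231.0], [115.0, 274.0], [188.0, 272.0], [189.0, 315.0]] [[176.0, 163.0], [178.0, 235.0], [302.0, 171.0], [302.0, 244.0]]
0.2 [[116.0, 217.0], [115.0, 263.0], [192.0, 257.0], [189.0, 304.0]] [[178.0, 141.0], [178.0, 216.0], [304.0, 149.0], [302.0, 225.0]]
```

arm_command:
  increments:
    - [0.033,-0.034,-0.01,0,0,0,0]
    - [0.033,-0.034,-0.01,0,0,0,0]
    - [0.033,-0.034,-0.01,0,0,0,0]
    - [0.033,-0.034,-0.01,0,0,0,0]
    - [0.033,-0.034,-0.01,0,0,0,0]
    - [0.033,-0.034,-0.01,0,0,0,0]
    - [0.033,-0.034,-0.01,0,0,0,0]
    - [0.033,-0.034,-0.01,0,0,0,0]
    - [0.033,-0.034,-0.01,0,0,0,0]
    - [0.033,-0.034,-0.01,0,0,0,0]
    - [0.033,-0.034,-0.01,0,0,0,0]
    - [0.033,-0.034,-0.01,0,0,0,0]
    - [0.033,-0.034,-0.01,0,0,0,0]
    - [0.033,-0.034,-0.01,0,0,0,0]
    - [0.033,-0.034,-0.01,0,0,0,0]
    - [0,0,0,0,0,-0.177,0]
    - [0,0,0,0,0,-0.177,0]
    - [0,0,0,0,0,-0.177,0]
    - [0,0,0,0,0,-0.177,0]
    - [0,0,0,0,0,-0.177,0]

```text
clock: 2.6
eef_pos: [0.4965, 0.0515, 0.3811]
ee_rot: [-2.658, -1.675, 0.001]
wrist_force: [0.5, 0.1, -0.2]
opening: 0.003
grasp_force: 0.0
```

arm_command:
  increments:
    - [0,0,0,0,0,-0.177,0]
    - [0,0,0,0,0,-0.177,0]
    - [0,0,0,0,0,0,0]

```text
clock: 2.98
eef_pos: [0.4965, 0.0514, 0.3811]
ee_rot: [-2.328, -2.109, 0.0]
wrist_force: [0.1, 1.2, 0.2]
opening: 0.001
grasp_force: 0.0
```

Run:
```python
from h import *
i=arm.camera_info("wrist"); s=arm.state()
im=arm.read_camera("wrist"); cv2.imwrite("pics/w1.png",im)
np.save("w1.npy",i,allow_pickle=True)
print(s["clock"],s["eef_pos"],R.from_rotvec(s["ee_rot"]).as_matrix().round(3),s["joint_positions"].round(2),i)
```

```text
2.975 [0.49653721 0.05144304 0.38109783] [[ 0.099  0.995 -0.   ]
 [ 0.995 -0.099  0.   ]
 [ 0.    -0.    -1.   ]] [-0.05 -0.01  1.31  0.    1.84  0.05] {'K': array([[340.82351584,   0.        , 323.00702686],
       [  0.        , 340.82351584, 198.59812057],
       [  0.        ,   0.        ,   1.        ]]), 'D': array([-0.06642922,  0.        ,  0.        ,  0.        ,  0.        ]), 'origin': array([0.50376772, 0.12220224, 0.52342978]), 'attitude': array([ 2.85110166, -0.13903173, -0.01808981])}
```

View pics/w1.png

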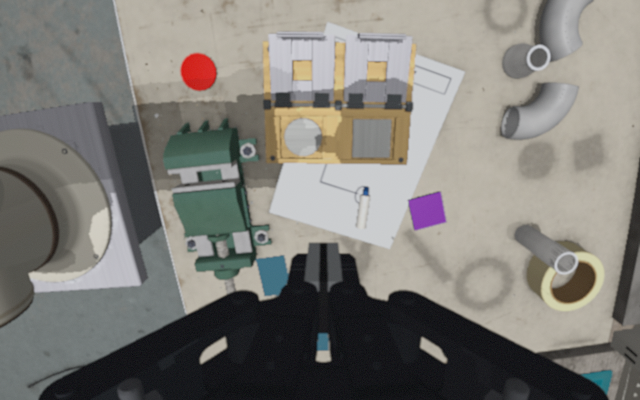

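The wrist view shows the whole jig at about (338,100), with the square blank at (373,138) and the glue tube at (363,207). I'll enlarge it to place corners more accurately.

Run:
```python
import cv2
cv2.imwrite("pics/c3.png",cv2.resize(cv2.imread("pics/w1.png")[22:172,250:430],None,fx=4,fy=4,interpolation=cv2.INTER_CUBIC))
```

```text
(no output)
```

View pics/c3.png

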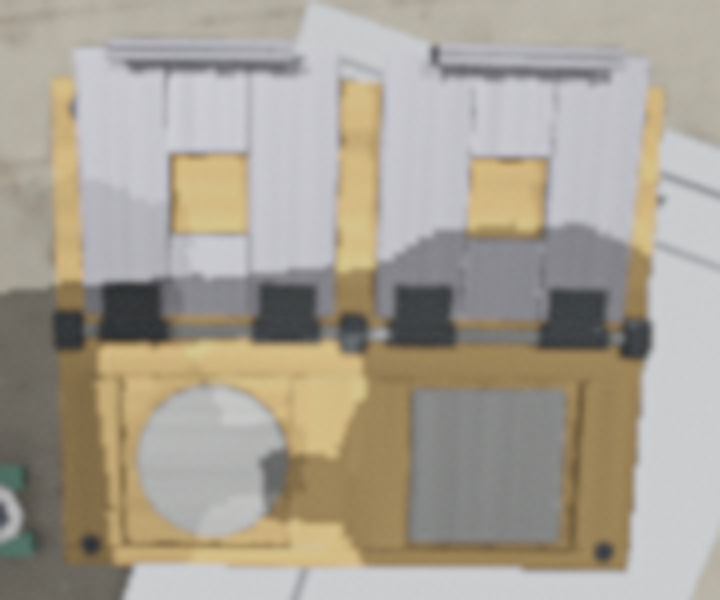

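The leaves and blanks are clear here. The plinth's top corners are at about (68,562), (628,570), (52,78) and (664,88), and the far leaf's lip runs from (435,47) to (622,52).

Run:
```python
from h import *
S,D,W=arm.camera_info("scene"),arm.camera_info("side"),np.load("w1.npy",allow_pickle=True).item()
us=lambda c:(np.array(c)+.5)/4-.5+[240,130]
ud=lambda c:(np.array(c)+.5)/5-.5+[240,170]
uw=lambda c:(np.array(c)+.5)/4-.5+[250,22]
x,y,h=.102,.082,.04
ow=(W,uw([(67,563),(628,571),(51,78),(664,87)]),[(-x,-y,h),(x,-y,h),(-x,y,h),(x,y,h)])
ob=[(S,us([(262,112),(517,236),(372,404),(370,440),(510,270)]),[(x,-y,h),(-x,-y,h),(-x,y,h),(-x,y,0),(-x,-y,0)]),
(D,ud([(580,282),(567,352),(597,122),(205,97)]),[(-x,y,h),(-x,y,0),(-x,-y,h),(x,-y,h)]),ow]
for o in ([ow],ob):
    f=lambda q:np.concatenate([(proj(jw(P,q),i)-u).ravel() for i,u,P in o])
    r=least_squares(f,[.5,.1,0],loss="soft_l1",f_scale=.5); print(r.x,f(r.x).round(1))
    q=r.x
    inv=lambda w:R.from_euler('z',-q[2]).apply(w-np.array([q[0],q[1],0])).round(4)
    print("spine",inv(ray(uw((68,328)),W,.044)),inv(ray(uw((636,337)),W,.044)),"sq",inv(ray(uw((488,466)),W,.038)))
    print("glue",inv(ray((365,189),W,.009)),inv(ray((361,228),W,.009)))
    for a in np.arange(0,.21,.05):
        l=lambda X,Y,Z:(X,Y*np.cos(a)-Z*np.sin(a),.044+Y*np.sin(a)+Z*np.cos(a))
        P=jw([l(.077,.091,.032),l(.021,.091,.032),l(.091,.091,.003),l(.036,.058,.003)],q)
        print(round(a,2),(((proj(P,W)-[250,22])*4)+1.5).round().tolist(),((proj(P[:2],D)-[240,170])*5+2).round().tolist(),((proj(P[:2],S)-[240,130])*4+1.5).round().tolist())
```

```text
[ 0.52400578  0.11151638 -0.10887448] [-0.7  0.7  0.6  0.3 -0.4 -0.4  0.4 -0.2]
spine [-0.0974  0.001   0.044 ] [0.0968 0.0005 0.044 ] sq [ 0.0489 -0.0449  0.038 ]
glue [ 0.0466 -0.1272  0.009 ] [ 0.0432 -0.1925  0.009 ]
0.0 [[618.0, 34.0], [434.0, 30.0], [640.0, 53.0], [467.0, 155.0]] [[175.0, 181.0], [300.0, 191.0]] [[114.0, 241.0], [188.0, 282.0]]
0.05 [[621.0, 38.0], [435.0, 33.0], [643.0, 51.0], [468.0, 155.0]] [[175.0, 170.0], [300.0, 180.0]] [[115.0, 234.0], [189.0, 275.0]]
0.1 [[624.0, 42.0], [437.0, 37.0], [647.0, 50.0], [469.0, 155.0]] [[176.0, 160.0], [301.0, 169.0]] [[116.0, 227.0], [191.0, 268.0]]
0.15 [[627.0, 47.0], [438.0, 42.0], [650.0, 50.0], [470.0, 156.0]] [[177.0, 149.0], [302.0, 158.0]] [[118.0, 220.0], [193.0, 261.0]]
0.2 [[630.0, 53.0], [439.0, 48.0], [653.0, 51.0], [472.0, 157.0]] [[178.0, 138.0], [302.0, 147.0]] [[120.0, 212.0], [195.0, 253.0]]
[ 0.52409252  0.11171552 -0.10977268] [-1.1 -1.8  0.3 -0.7 -0.2  0.9  0.   1.8  0.7  1.2 -0.8 -1.9  0.9 -0.8
 -0.4 -2.1  0.3 -2.6 -0.7  0.4  0.6  0.2 -0.3 -0.6  0.5 -0.3]
spine [-0.0975  0.0007  0.044 ] [0.0967 0.0004 0.044 ] sq [ 0.0488 -0.0451  0.038 ]
glue [ 0.0467 -0.1274  0.009 ] [ 0.0433 -0.1926  0.009 ]
0.0 [[618.0, 34.0], [435.0, 29.0], [640.0, 52.0], [468.0, 154.0]] [[174.0, 181.0], [299.0, 191.0]] [[114.0, 241.0], [188.0, 282.0]]
0.05 [[621.0, 37.0], [436.0, 32.0], [644.0, 51.0], [469.0, 154.0]] [[175.0, 171.0], [300.0, 180.0]] [[115.0, 234.0], [189.0, 275.0]]
0.1 [[624.0, 41.0], [437.0, 36.0], [647.0, 50.0], [470.0, 154.0]] [[176.0, 160.0], [300.0, 169.0]] [[116.0, 227.0], [190.0, 268.0]]
0.15 [[627.0, 46.0], [438.0, 41.0], [651.0, 49.0], [471.0, 155.0]] [[176.0, 149.0], [301.0, 158.0]] [[118.0, 220.0], [192.0, 261.0]]
0.2 [[630.0, 52.0], [440.0, 47.0], [654.0, 50.0], [472.0, 156.0]] [[177.0, 138.0], [302.0, 147.0]] [[119.0, 212.0], [194.0, 253.0]]
```

```bash
cat >> h.py <<'E'
q=np.array([.524,.1116,-.109])
def tcp_jig():
    s=arm.state(); p=R.from_euler('z',-q[2]).apply(s["eef_pos"]-[q[0],q[1],0]); return s,p
def arc(a,r,n): # point r along leaf, n along its normal -> jig y,z
    return np.array([r*np.cos(a)-n*np.sin(a),.044+r*np.sin(a)+n*np.cos(a)])
def rows(path): # jig (y,z) of TCP -> tool dx,dz in mm
    d=np.diff(path,axis=0)*1000; return np.c_[d[:,0],-d[:,1]].round(1).tolist()
E
python3 - <<'E'
from h import *
s,p=tcp_jig(); print("tcp jig",p.round(4),"to start",np.array([.049,.125,.080])-p)
A=np.linspace(.10,1.48,21); P=np.array([arc(a,.091,.022)+[.011,0] for a in A]); print(P[0]);print(rows(P))
E
```

```text
tcp jig [-0.0208 -0.0628  0.3812] to start [ 0.06975012  0.18776576 -0.30116948]
[0.09934904 0.07497493]
[[-2.3, -6.0], [-2.8, -5.8], [-3.2, -5.6], [-3.5, -5.4], [-3.9, -5.2], [-4.2, -4.9], [-4.6, -4.6], [-4.9, -4.2], [-5.2, -3.9], [-5.4, -3.5], [-5.6, -3.1], [-5.8, -2.8], [-6.0, -2.3], [-6.2, -1.9], [-6.3, -1.5], [-6.4, -1.1], [-6.4, -0.6], [-6.5, -0.2], [-6.5, 0.3], [-6.4, 0.7]]
```

arm_command:
  increments:
    - [0.0315,0.0116,0,0,0,0.01,0]
    - [0.0315,0.0116,0,0,0,0,0]
    - [0.0315,0.0116,0,0,0,0,0]
    - [0.0315,0.0116,0,0,0,0,0]
    - [0.0315,0.0116,0,0,0,0,0]
    - [0.0315,0.0116,0,0,0,0,0]
    - [0,0,0.04,0,0,0,0]
    - [0,0,0.04,0,0,0,0]
    - [0,0,0.04,0,0,0,0]
    - [0,0,0.04,0,0,0,0]
    - [0,0,0.04,0,0,0,0]
    - [0,0,0.04,0,0,0,0]
    - [0,0,0.04,0,0,0,0]
    - [0,0,0.026,0,0,0,0]
    - [0,0,0,0,0,0,0]

```text
clock: 4.9
eef_pos: [0.5848, 0.2318, 0.0734]
ee_rot: [-2.34, -2.093, 0.005]
wrist_force: [1.0, -0.8, -0.0]
opening: -0.003
grasp_force: 0.0
```

Run:
```python
from h import *
s,p=tcp_jig(); print("tcp jig",p.round(4),s["clock"],R.from_rotvec(s["ee_rot"]).as_matrix().round(3)[:,0])
a=arm.read_camera("scene")[130:280,240:400];b=arm.read_camera("side")[160:285,230:390]
cv2.imwrite("pics/d1.png",np.hstack([cv2.resize(x,(400,375),interpolation=cv2.INTER_CUBIC) for x in (a,b)]))
```

```text
tcp jig [0.0474 0.1261 0.0734] 4.9 [ 0.111  0.994 -0.001]
```

View pics/d1.png

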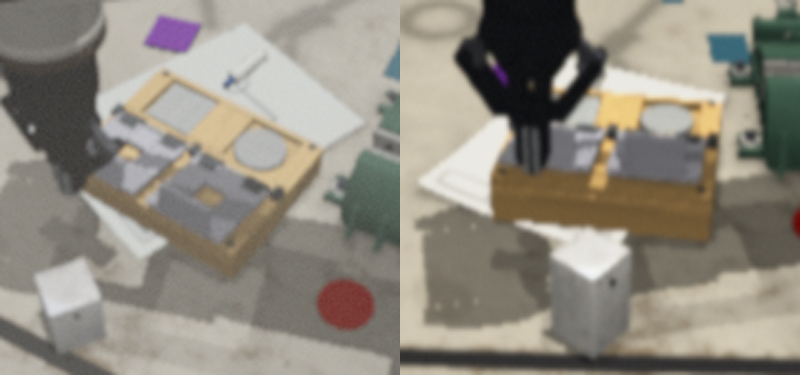

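The fingertips stand just outside the far lip, at about (530,150) in the right half, and clear of the block. Next I'll make contact and push the first part of the arc.

arm_command:
  increments:
    - [-0.007,0,0,0,0,0,0]
    - [-0.007,0,0,0,0,0,0]
    - [-0.007,0,0,0,0,0,0]
    - [-0.005,0,-0.0015,0,0,0,0]
    - [-0.0023,0,-0.006,0,0,0,0]
    - [-0.0028,0,-0.0058,0,0,0,0]
    - [-0.0032,0,-0.0056,0,0,0,0]
    - [-0.0035,0,-0.0054,0,0,0,0]
    - [-0.0039,0,-0.0052,0,0,0,0]

```text
clock: 6.12
eef_pos: [0.5813, 0.1903, 0.1052]
ee_rot: [-2.338, -2.098, -0.0]
wrist_force: [0.1, -1.2, -0.3]
opening: 0.003
grasp_force: 0.0
```

```bash
cat >> h.py <<'E'
def look():
    s,p=tcp_jig(); print("tcp jig",p.round(4),s["clock"],s["wrist_force"].round(1))
    for n in("scene","side"): cv2.imwrite(f"pics/now_{n}.png",arm.read_camera(n))
E
python3 -c "
from h import *
look();print(arc(.445,.091,.022)+[.011,0])"
```

```text
tcp jig [0.0484 0.0845 0.1052] 6.125 [ 0.1 -1.2 -0.3]
[0.0836675 0.1030291]
```

Run:
```python
import cv2,numpy as np
a=cv2.imread("pics/now_scene.png")[140:260,245:345];b=cv2.imread("pics/now_side.png")[160:260,250:370]
cv2.imwrite("pics/d2.png",np.hstack([cv2.resize(a,(400,480),interpolation=cv2.INTER_CUBIC),cv2.resize(cv2.copyMakeBorder(b,0,20,0,0,cv2.BORDER_CONSTANT),(400,400),interpolation=cv2.INTER_CUBIC) if 0 else cv2.resize(b[:, :100],(400,480),interpolation=cv2.INTER_CUBIC)]))
```

```text
(no output)
```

View pics/d2.png

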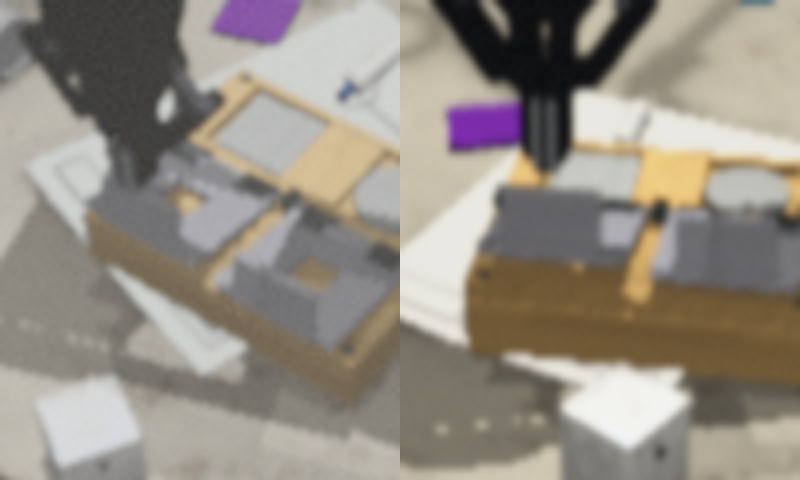

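The finger went over the lip: the leaf is still at its start angle, and the tip is above it at about (130,175). The finger must be thinner than I assumed. I'll back out, go lower and find contact by force.

arm_command:
  increments:
    - [0.011,0,-0.003,0,0,0,0]
    - [0.014,0,0,0,0,0,0]
    - [0.014,0,0,0,0,0,0]
    - [0,0,0.014,0,0,0,0]
    - [0,0,0.014,0,0,0,0]
    - [0,0,0.012,0,0,0,0]
    - [-0.008,0,0,0,0,0,0]
    - [-0.008,0,0,0,0,0,0]
    - [-0.006,0,0,0,0,0,0]
    - [0,0,0,0,0,0,0]

```text
clock: 7.48
eef_pos: [0.5834, 0.2069, 0.0683]
ee_rot: [2.339, 2.097, 0.001]
wrist_force: [-0.5, -0.2, -0.2]
opening: -0.001
grasp_force: 0.0
```

arm_command:
  increments:
    - [-0.002,0,0,0,0,0,0]
    - [0,0,0,0,0,0,0]

```text
clock: 7.72
eef_pos: [0.583, 0.2055, 0.0679]
ee_rot: [-2.338, -2.098, -0.0]
wrist_force: [-0.2, 0.8, 0.2]
opening: -0.0
grasp_force: 0.0
```

arm_command:
  increments:
    - [-0.002,0,0,0,0,0,0]
    - [0,0,0,0,0,0,0]

```text
clock: 7.98
eef_pos: [0.5829, 0.2046, 0.0682]
ee_rot: [-2.337, -2.098, -0.003]
wrist_force: [0.5, 9.2, 0.8]
opening: 0.0
grasp_force: 4.6
```

Run:
```python
from h import *
s,p=tcp_jig(); print(p.round(4))
A=np.linspace(.12,1.47,31)
P=[np.array([.0972,.068])]+[arc(a,.091-.003*min(1,k/3),.013)+[.010,0] for k,a in enumerate(A)][1:]
P=np.array(P);print(P[::6].round(4));print(rows(P))
```

```text
[0.0484 0.0989 0.0682]
[[0.0972 0.068 ]
 [0.0864 0.0895]
 [0.0715 0.1082]
 [0.0522 0.1223]
 [0.0298 0.1307]
 [0.0059 0.1329]]
[[-0.6, -3.6], [-2.3, -3.7], [-2.5, -3.5], [-1.6, -3.6], [-1.8, -3.6], [-2.0, -3.5], [-2.1, -3.4], [-2.3, -3.3], [-2.4, -3.2], [-2.6, -3.1], [-2.7, -3.0], [-2.8, -2.8], [-3.0, -2.7], [-3.1, -2.6], [-3.2, -2.4], [-3.3, -2.3], [-3.4, -2.1], [-3.5, -2.0], [-3.6, -1.8], [-3.6, -1.7], [-3.7, -1.5], [-3.8, -1.3], [-3.8, -1.2], [-3.9, -1.0], [-3.9, -0.8], [-4.0, -0.6], [-4.0, -0.4], [-4.0, -0.3], [-4.0, -0.1], [-4.0, 0.1]]
```

arm_command:
  increments:
    - [-0.0015,0,-0.003,0,0,0,0]
    - [-0.0023,0,-0.0037,0,0,0,0]
    - [-0.002,0,-0.0035,0,0,0,0]

```text
clock: 8.35
eef_pos: [0.5825, 0.2, 0.0791]
ee_rot: [-2.336, -2.098, -0.006]
wrist_force: [-0.6, 20.3, 8.1]
opening: -0.003
grasp_force: 10.6
```

arm_command:
  increments:
    - [-0.0018,0,-0.0036,0,0,0,0]
    - [-0.0018,0,-0.0036,0,0,0,0]
    - [-0.002,0,-0.0035,0,0,0,0]

```text
clock: 8.72
eef_pos: [0.5818, 0.1943, 0.0899]
ee_rot: [-2.336, -2.098, -0.006]
wrist_force: [-1.9, 15.8, 9.1]
opening: -0.001
grasp_force: 8.9
```

```bash
python3 -c "
from h import *
look()"
```

```text
tcp jig [0.0485 0.0885 0.0899] 8.725 [-1.9 15.8  9.1]
```

Normal force now points about 30° up, so the leaf is turning with the finger. Continuing.

arm_command:
  increments:
    - [-0.0021,0,-0.0034,0,0,0,0]
    - [-0.0023,0,-0.0033,0,0,0,0]
    - [-0.0024,0,-0.0032,0,0,0,0]
    - [-0.0026,0,-0.0031,0,0,0,0]
    - [-0.0027,0,-0.003,0,0,0,0]

```text
clock: 9.45
eef_pos: [0.5804, 0.1817, 0.1059]
ee_rot: [-2.336, -2.099, -0.005]
wrist_force: [-2.5, 11.2, 9.3]
opening: -0.0
grasp_force: 7.5
```

arm_command:
  increments:
    - [-0.0028,0,-0.0028,0,0,0,0]
    - [-0.003,0,-0.0027,0,0,0,0]
    - [-0.0031,0,-0.0026,0,0,0,0]
    - [-0.0032,0,-0.0024,0,0,0,0]
    - [-0.0033,0,-0.0023,0,0,0,0]

```text
clock: 10.07
eef_pos: [0.5788, 0.1662, 0.1189]
ee_rot: [-2.337, -2.099, -0.004]
wrist_force: [-2.9, 9.8, 11.9]
opening: 0.002
grasp_force: 7.8
```

arm_command:
  increments:
    - [-0.0034,0,-0.0021,0,0,0,0]
    - [-0.0035,0,-0.002,0,0,0,0]
    - [-0.0036,0,-0.0018,0,0,0,0]
    - [-0.0036,0,-0.0017,0,0,0,0]
    - [-0.0037,0,-0.0015,0,0,0,0]

```text
clock: 10.7
eef_pos: [0.5768, 0.1482, 0.1282]
ee_rot: [-2.337, -2.099, -0.004]
wrist_force: [-5.3, 7.7, 15.4]
opening: -0.001
grasp_force: 8.9
```

Run:
```python
from h import *
look()
a=cv2.imread("pics/now_scene.png")[110:230,225:345];b=cv2.imread("pics/now_side.png")[120:240,250:370]
cv2.imwrite("pics/d3.png",np.hstack([cv2.resize(x,(400,400),interpolation=cv2.INTER_CUBIC) for x in(a,b)]))
```

```text
tcp jig [0.0486 0.0421 0.1282] 10.7 [-5.3  7.7 15.4]
```

arm_command:
  increments:
    - [-0.0038,0,-0.0013,0,0,0,0]
    - [-0.0038,0,-0.0012,0,0,0,0]
    - [-0.0039,0,-0.001,0,0,0,0]
    - [-0.0039,0,-0.0008,0,0,0,0]
    - [-0.004,0,-0.0006,0,0,0,0]

```text
clock: 11.42
eef_pos: [0.5747, 0.1286, 0.1334]
ee_rot: [2.337, 2.099, 0.004]
wrist_force: [-8.9, 5.3, 21.9]
opening: -0.001
grasp_force: 11.0
```

arm_command:
  increments:
    - [-0.004,0,-0.0004,0,0,0,0]
    - [-0.004,0,-0.0003,0,0,0,0]
    - [-0.004,0,-0.0001,0,0,0,0]

```text
clock: 11.8
eef_pos: [0.5734, 0.1164, 0.1346]
ee_rot: [2.337, 2.099, 0.003]
wrist_force: [-11.3, 2.6, 26.8]
opening: -0.0
grasp_force: 13.3
```

Run:
```python
from h import *
look()
a=cv2.imread("pics/now_scene.png")[110:230,225:345];b=cv2.imread("pics/now_side.png")[120:240,250:370]
cv2.imwrite("pics/d3.png",np.hstack([cv2.resize(x,(400,400),interpolation=cv2.INTER_CUBIC) for x in(a,b)]))
```

```text
tcp jig [0.0486 0.0101 0.1346] 11.8 [-11.3   2.6  26.8]
```

View pics/d3.png

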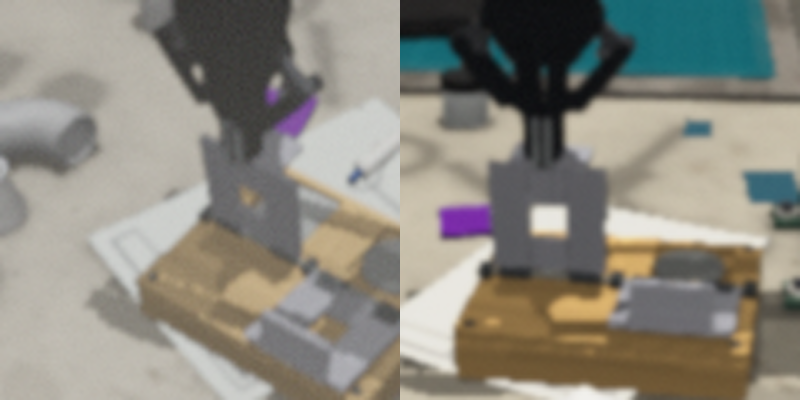

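The far leaf stands nearly upright (plate at about (545,215) in the right half) and the near leaf is still parked. Now I'll lift off, move to the park side and push on the back face.

arm_command:
  increments:
    - [0,0,-0.004,0,0,0,0]
    - [0,0,-0.01,0,0,0,0]
    - [0,0,-0.01,0,0,0,0]
    - [0.016,0,0,0,0,0,0]
    - [0.016,0,0,0,0,0,0]
    - [0.014,0,0,0,0,0,0]
    - [0,0,0.015,0,0,0,0]
    - [0,0,0.015,0,0,0,0]
    - [0,0,0.012,0,0,0,0]
    - [0,0,0,0,0,0,0]

```text
clock: 13.15
eef_pos: [0.5777, 0.1612, 0.1129]
ee_rot: [-2.338, -2.097, 0.003]
wrist_force: [-0.6, 0.5, 0.0]
opening: -0.003
grasp_force: 0.0
```

Run:
```python
from h import *
s,p=tcp_jig(); print(p.round(4),s["wrist_force"].round(1))
A=np.linspace(1.6,3.16,27); P=np.array([arc(a,.076,-.003)+[.009,0] for a in A]); print(P[0],P[-1]); print(rows(P))
```

```text
[0.0479 0.0551 0.1129] [-0.6  0.5  0. ]
[0.00977956 0.12005519] [-0.06704234  0.04560061]
[[-4.6, 0.1], [-4.5, 0.4], [-4.5, 0.6], [-4.5, 0.9], [-4.4, 1.2], [-4.3, 1.4], [-4.2, 1.7], [-4.1, 1.9], [-4.0, 2.2], [-3.9, 2.4], [-3.7, 2.7], [-3.5, 2.9], [-3.4, 3.1], [-3.2, 3.3], [-3.0, 3.5], [-2.8, 3.6], [-2.5, 3.8], [-2.3, 3.9], [-2.1, 4.1], [-1.8, 4.2], [-1.6, 4.3], [-1.3, 4.4], [-1.0, 4.4], [-0.8, 4.5], [-0.5, 4.5], [-0.2, 4.6]]
```

arm_command:
  increments:
    - [-0.006,0,-0.001,0,0,0,0]
    - [-0.006,0,-0.001,0,0,0,0]
    - [-0.006,0,-0.001,0,0,0,0]
    - [-0.006,0,-0.001,0,0,0,0]
    - [-0.006,0,-0.001,0,0,0,0]
    - [-0.005,0,-0.001,0,0,0,0]
    - [-0.005,0,-0.001,0,0,0,0]
    - [-0.005,0,0,0,0,0,0]

```text
clock: 14.15
eef_pos: [0.5733, 0.1167, 0.1214]
ee_rot: [-2.338, -2.098, -0.0]
wrist_force: [-0.3, 0.4, -0.1]
opening: 0.002
grasp_force: 0.4
```

arm_command:
  increments:
    - [-0.0046,0,0.0001,0,0,0,0]
    - [-0.0045,0,0.0004,0,0,0,0]
    - [-0.0045,0,0.0006,0,0,0,0]
    - [-0.0045,0,0.0009,0,0,0,0]
    - [-0.0044,0,0.0012,0,0,0,0]
    - [-0.0043,0,0.0014,0,0,0,0]
    - [-0.0042,0,0.0017,0,0,0,0]

```text
clock: 15.02
eef_pos: [0.57, 0.0858, 0.1149]
ee_rot: [-2.338, -2.098, -0.0]
wrist_force: [-0.6, 1.1, -0.9]
opening: 0.005
grasp_force: 0.3
```

```bash
python3 -c "
from h import *
look(); print(arc(2.02,.076,-.003)+[.009,0])"
```

```text
tcp jig [ 0.0485 -0.0206  0.1149] 15.025 [-0.6  1.1 -0.9]
[-0.02130049  0.11376303]
```

arm_command:
  increments:
    - [-0.0041,0,0.0019,0,0,0,0]
    - [-0.004,0,0.0022,0,0,0,0]
    - [-0.0039,0,0.0024,0,0,0,0]
    - [-0.0037,0,0.0027,0,0,0,0]
    - [-0.0035,0,0.0029,0,0,0,0]
    - [-0.0034,0,0.0031,0,0,0,0]
    - [-0.0032,0,0.0033,0,0,0,0]
    - [-0.003,0,0.0035,0,0,0,0]
    - [-0.0028,0,0.0036,0,0,0,0]

```text
clock: 16.25
eef_pos: [0.5666, 0.0545, 0.0891]
ee_rot: [-2.338, -2.098, 0.0]
wrist_force: [-0.7, -0.3, -0.6]
opening: 0.001
grasp_force: 0.2
```

arm_command:
  increments:
    - [-0.0025,0,0.0038,0,0,0,0]
    - [-0.0023,0,0.0039,0,0,0,0]
    - [-0.0021,0,0.0041,0,0,0,0]
    - [-0.0018,0,0.0042,0,0,0,0]
    - [-0.0016,0,0.0043,0,0,0,0]
    - [-0.0013,0,0.0044,0,0,0,0]
    - [-0.001,0,0.0044,0,0,0,0]

```text
clock: 17.12
eef_pos: [0.5652, 0.0421, 0.06]
ee_rot: [-2.338, -2.098, -0.0]
wrist_force: [-0.2, 0.3, 0.2]
opening: 0.002
grasp_force: 0.2
```

```bash
python3 -c "
from h import *
look()"
```

```text
tcp jig [ 0.0485 -0.0646  0.06  ] 17.125 [-0.2  0.3  0.2]
```

Then down to z ≈ 0.047 in small steps, watching for force.

arm_command:
  increments:
    - [-0.001,0,0.0043,0,0,0,0]
    - [0,0,0.004,0,0,0,0]
    - [0,0,0.003,0,0,0,0]
    - [0,0,0.002,0,0,0,0]
    - [0,0,0,0,0,0,0]

```text
clock: 17.85
eef_pos: [0.5652, 0.0412, 0.0471]
ee_rot: [-2.338, -2.098, -0.0]
wrist_force: [1.0, -0.2, 0.4]
opening: -0.002
grasp_force: 0.0
```

arm_command:
  increments:
    - [0,0,0.001,0,0,0,0]
    - [0,0,0,0,0,0,0]

```text
clock: 18.1
eef_pos: [0.5653, 0.0412, 0.0468]
ee_rot: [2.338, 2.098, 0.001]
wrist_force: [-5.5, 0.6, 12.2]
opening: -0.004
grasp_force: 6.4
```

There's 12 N at z = 46.8 mm, so the leaf is flat against the jig. Drawing the hand clear.

arm_command:
  increments:
    - [0,0,-0.005,0,0,0,0]
    - [0,0,-0.01,0,0,0,0]
    - [0,0,-0.03,0,0,0,0]
    - [0,0,-0.04,0,0,0,0]
    - [0,0,-0.04,0,0,0,0]
    - [0,0,-0.04,0,0,0,0]
    - [0,0,-0.04,0,0,0,0]
    - [-0.04,0,-0.04,0,0,0,0]
    - [-0.04,0,-0.03,0,0,0,0]
    - [-0.04,0,0,0,0,0,0]
    - [0,0,0,0,0,0,0]
    - [0,0,0,0,0,0,0]

```text
clock: 19.6
eef_pos: [0.5521, -0.0779, 0.3212]
ee_rot: [-2.338, -2.098, -0.0]
wrist_force: [0.7, -0.1, 0.2]
opening: 0.001
grasp_force: 0.0
```

Run:
```python
from h import *
look()
a=arm.read_camera("wrist")[0:200,230:430]; b=cv2.imread("pics/now_side.png")[170:270,250:370]
cv2.imwrite("pics/e1.png",np.hstack([cv2.resize(a,(400,400),interpolation=cv2.INTER_CUBIC),cv2.resize(b[:,:100],(400,400),interpolation=cv2.INTER_CUBIC)]))
```

```text
tcp jig [ 0.0486 -0.1853  0.3212] 19.6 [ 0.7 -0.1  0.2]
```

View pics/e1.png

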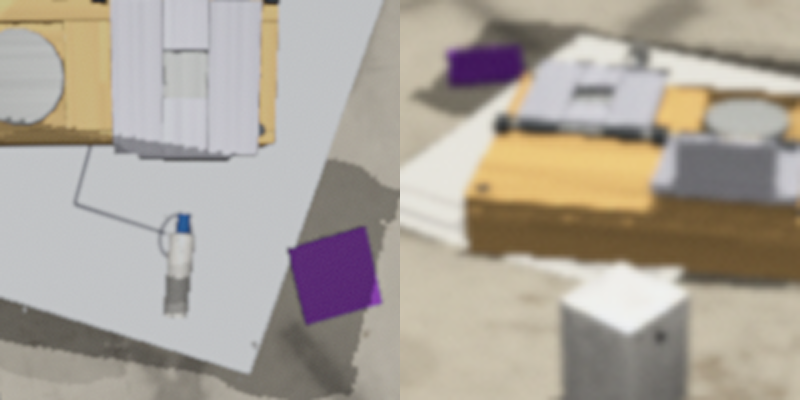

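The far leaf lies flat over the square blank, which shows through its window at about (185,75). The near leaf is parked, the round blank is in its nest, and the block and tube are undisturbed.

```bash
python3 -c "
from station import arm
print(arm.job_done())"
```

```text
the job is handed in; nothing more can be done
None
```

The far leaf, the one for the square blank, now lies flat over it; the near leaf is still parked, blanks, block and tube look undisturbed, the hand is clear and the job is handed in (no verdict was returned).

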